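Centre the wobbly dinosaur on the marble jar

TASK

The orange dinosaur stands near the edge of the green lid of the marble jar and is wobbly. With light taps of the fingertips against its base, nudge it to the middle of the lid so that it cannot fall off: do not grip it, lift it or tip it over. Leave it standing there, and leave the jar and the other things on the shelf where they are.

Things in the scene. Friction and masses are not known exactly. Their poses are not given: they have to be found in the camera images.
- dino: glossy orange plastic dinosaur, some 60 g, 65 mm tall, on a round base 48 mm across. Origin: centre of its underside; z up, it faces -x. The base's side, 4 to 14 mm above the origin, is its widest part. It stands on four pips 11 mm from its middle: it slides when pushed slowly on the base, topples when pushed high or fast. Starts 18 to 28 mm off the lid's middle, in any direction.
- lid_top (a point): centre of the flat top of the green ceramic lid of the marble jar, 94 mm above the shelf; z up. The lid is a plain disc 96 mm across and 20 mm thick, on a glass jar of marbles 84 mm across. Jar and lid are one loose piece of 0.9 kg.
- bin_rim (a point): middle of the front rim of the grey tilting bin (170 x 225 x 160 mm, open top) that hangs in a stand at the left side and swings forward on a pivot; stiff, it stays as it is left. Not part of the job.
- car: a chrome toy car, a bystander: 74 mm long, 33 wide, 32 high; origin under its centre, x along its length. Stands about 110 mm from the jar's middle.
- padlock: a brass padlock, a bystander: 18 x 36 x 53 mm, standing upright; origin under its centre. Stands about 105 mm from the jar's middle.
- digger: a yellow plastic digger, a bystander: about 130 mm long, 70 wide, 90 high; origin under its middle, x along its length.
- flask: a metal drinks flask, a bystander: 62 mm across, 190 high; origin under its centre.
- case: a black spectacles case, a bystander: 155 x 58 x 40 mm, origin under its centre, x along its length.
- mug: a white mug, a bystander: 76 mm across, 88 high, handle at its +y; origin under its centre.
- lunchbox: a grey and white lunch box, a bystander: 108 x 163 x 59 mm; origin under its centre.
Not all that is in view belongs to the job. There is more than one size of the dino; the one meant has the size given above. Leave any purple look-alike of the part that bears lid_top alone.

How it is judged (in metres and radians):
At the end, for the whole second after the job is handed in: The dinosaur stands upright and still on the lid, its middle within 7 mm of the lid's middle (tilt under 0.08 rad, underside within 4 mm of the lid's top); jar upright and within 15 mm of where it stood, the other things within 15 mm (the bin's rim 20 mm) (horizontal distance between dino and lid_top below 0.007 m and angle between dino's own z axis and vertical below 0.08 rad and z of dino in the frame of lid_top between -0.004 and 0.004 m and linear speed of dino below 0.01 m/s and angular speed of dino below 0.1 rad/s and distance of each of lid_top, car, padlock, digger, flask, case, mug, lunchbox from where it was at the start of the episode below 0.015 m and angle between lid_top's own z axis and vertical below 0.05 rad and distance of bin_rim from where it was at the start of the episode below 0.02 m); the robot touches nothing.
It fails at once if the dinosaur is tipped over (more than 0.45 rad) or knocked off the lid (angle between dino's own z axis and vertical above 0.45 rad or z of dino in the frame of lid_top below -0.012 m).
It fails at once if the dinosaur is lifted (more than 10 mm above the lid) (z of dino in the frame of lid_top above 0.01 m).
It fails at once if the dinosaur is gripped or struck hard (over 10 N) (contact force between the fingers and dino above 10 N).
It fails at once if the jar is shifted more than 15 mm (distance of lid_top from where it was at the start of the episode above 0.015 m).
It fails at once if something else on the shelf is disturbed (15 mm; the bin's rim 20 mm) (not (distance of car from where it was at the start of the episode below 0.015 m) or not (distance of padlock from where it was at the start of the episode below 0.015 m) or not (distance of digger from where it was at the start of the episode below 0.015 m) or not (distance of flask from where it was at the start of the episode below 0.015 m) or not (distance of case from where it was at the start of the episode below 0.015 m) or not (distance of mug from where it was at the start of the episode below 0.015 m) or not (distance of lunchbox from where it was at the start of the episode below 0.015 m) or not (distance of bin_rim from where it was at the start of the episode below 0.02 m)).
It also fails if it takes over 58 s, if anything falls off the work surface, if the arm or the gripper's body presses on something with over 40 N, if the wrist force passes 120 N, or if a joint passes its speed limit or range.

ROBOT

A 6-joint arm with a two-finger parallel gripper is mounted at the origin on the work surface. World frame = base frame: x ahead of the robot, y to its left, z up, the work surface at z = 0. Lengths are in m, angles in degrees, forces in N, time in s.
With the tool pointing down it reaches from about 0.3 to 0.75 m from the base axis. Payload 8.5 kg.
Tool frame: the origin (TCP) lies at the very end of the fingers, on their centre line; the grasp point (between the pads) lies 19 mm behind it; x points along the fingers, y is the direction in which the jaws open and shut, and the axes are right-handed (so a half turn about x gives the same grasp; the last joint's range is limited). The gripper opens to 85 mm and grips with 20 to 120 N. Pads are 22 mm wide; open, the fingers measure 114 mm over their backs; the gripper's body (76 mm by 85 mm) begins 54 mm behind the grasp point. The pads swing forward as they close: fully open they stand 13 mm farther back than shut.
Start: joints at [-89.341, 21.807, 74.336, -0, 83.858, -12.336], TCP at [0.124, -0.536, 0.192] pointing down, gripper open.
Joint ranges: [-178.18, 178.18], [-50.72, 133.34], [12.68, 142.11], [-81.47, 261.47], [9.98, 163.14], [-165.26, 165.26]. Speed limits (degrees/s): [136.94, 136.94, 180, 180, 180, 180].

INTERFACE

Orientations are given as a 3x3 rotation matrix whose columns are the frame's x, y, z axes.
In Python, from rig import env, cams, models gives the robot as it stands.
- The arm moves only by the shell command python3 -m crank 'ROWS' [OPENING] [FORCE]. ROWS is JSON, one flat list of numbers, 6 for each row, row after row: the shift along the tool's x, y, z in mm, then the turn, a rotation vector about the tool's x, y, z in rad. In form: [x, y, z, wx, wy, wz, x, y, z, wx, wy, wz, ...]. A call has 1 to 10 rows; each row is the pose to reach, as a shift and turn from the pose measured when the call began, along the tool's axes at that moment; what a row does not reach only later rows make up. A row lasts 1/12 s, in which the tool goes at most 41.7 mm and 7.16 degrees, less where a joint would pass 70% of its speed; a pose out of reach is approached as far as the arm can. A call with a gripper value outside its range is refused whole. OPENING is the opening, from 0 (shut) to 1 (fully open), set as the call begins (- or left out, the last holds). The fingers move at their own pace and stop on an object; FORCE is the grip in N (left out, the last holds). Time passes only in rows, so rows that repeat a pose let the fingers close. It gives the time, the measured TCP pose, the force and the opening at its end, in the units of the state.
- env.observe(): the state, without advancing time (a new reading comes with each control period).
- cams.get_image(name): name is "side" or "top"; returns a dict with "color" (384x512x3 uint8, red, green, blue), "depth" (384x512 float32, m along the optical axis (not along the pixel's ray), 0 where there is no reading), "fx", "fy", "cx", "cy" (pixels), "world_from_camera" (4x4, takes a point from camera to world coordinates). Camera axes: x right, y up, looking along -z (the intrinsics and any distortion apply to the point x, -y, -z); pixel columns grow to the right and rows downward; lengths in m; the calibration is good to about 2 mm. A picture is of the moment at which its call begins.
- env.close_job(): hands the job in, once; it reports no verdict.
Trained networks look in the newest picture that a camera, given by its name, has taken for a name from the list of things; names that differ only in an ending like _2 or _b are one class to them, and where a whole thing is asked for, a point or a joint stands for the part that bears it (a point fixed in the world has none). Each returns a list of dicts, best first, with "p" (0 to 1); they miss things now and then, are a little off and sometimes report something else, mostly with a low value. They report only what shows in the picture. A call takes as long as a camera call. They do not tell look-alikes from the thing itself.
- models.boxes_of(camera, query): "location" ([x, y, z] in m, in the coordinates of the camera as it stood for that picture, good to about 4 mm: the middle of the surface that is visible of it).
- models.landmark_of(camera, query): "location" ([x, y, z] in m, in the coordinates of the camera as it stood for that picture, good to about 4 mm: a listed point, or the origin of a listed thing).
The state is a dict: "time_s": time; "q": joint angles; "qvel": joint speeds; "joint_efforts": joint torques, N m; "position": TCP position; "tool_rot": TCP orientation; "ft_force": force on the tool from outside, world axes, zero at the start; "wrist_torque": the same for the moment, N m; "grip_width": finger opening in m.
Only numpy, scipy, OpenCV 4.12 (cv2) and the standard library are available. Lean on these libraries where they do the work, as an engineer would, in place of code of your own. Each camera call takes 0.05 s, during which the arm holds its last target. There are 200 camera calls.

## Working session

There is one attempt and no reset: what is moved stays moved. The work goes in short steps, Python scripts to look and compute and a shell command to move; the robot and the scene stay as the last step left them, time stands still between calls to the robot, and variables do not carry over. Pictures are saved under pics/ and viewed, about 8 in all and at most 12, crops included, and the job is handed in when it is done.

```bash
mkdir -p pics; ls; python3 - <<'E'
from rig import env,cams,models
import cv2,numpy as np
s=env.observe();print(s['time_s'],s['position'],np.round(s['tool_rot'],3).tolist(),s['grip_width'])
for n in['side','top']:
    d=cams.get_image(n);cv2.imwrite(f'pics/{n}0.png',d['color'][:,:,::-1])
    T=np.array(d['world_from_camera']);print(n,np.round(T,3).tolist(),d['fx'],d['cx'],d['cy'],[k for k in d])
    for q in['dino','lid_top','car','padlock','digger','flask','case','mug','lunchbox','bin_rim']:
        for r in models.landmark_of(n,q)[:3]:
            p=T@np.r_[r['location'],1];c=r['location'];print(n,q,round(r['p'],2),np.round(p[:3],3),'px',int(d['cx']+d['fx']*c[0]/-c[2]),int(d['cy']+d['fy']*-c[1]/-c[2]))
E
```

```text
pics
0.0 [ 0.12367223 -0.5355819   0.19183527] [[-0.0, 0.225, -0.974], [0.001, -0.974, -0.225], [-1.0, -0.001, -0.0]] 0.08545672929893104
side [[-0.923, 0.27, -0.275, 0.266], [-0.385, -0.645, 0.66, 0.852], [0.001, 0.715, 0.699, 0.906], [0.0, 0.0, 0.0, 1.0]] 367.24180304402955 260.82003802808447 189.47824005879053 ['color', 'depth', 'fx', 'fy', 'cx', 'cy', 'world_from_camera']
side dino 0.77 [0.585 0.069 0.096] px 262 185
side dino 0.68 [ 0.558 -0.054 -0.001] px 282 185
side dino 0.49 [ 0.672 -0.066  0.001] px 254 174
side lid_top 0.67 [0.567 0.088 0.094] px 265 191
side lid_top 0.66 [ 0.431 -0.006  0.092] px 315 184
side lid_top 0.38 [ 0.689 -0.34  -0.001] px 276 133
side car 0.8 [ 0.604  0.191 -0.   ] px 242 230
side padlock 0.42 [ 0.471  0.121 -0.002] px 289 227
side digger 0.74 [ 0.445  0.352 -0.001] px 270 290
side flask 0.87 [ 0.664  0.335 -0.001] px 203 259
side case 0.55 [ 0.475 -0.326  0.001] px 325 147
side mug 0.91 [ 0.687 -0.338 -0.004] px 277 134
side lunchbox 0.7 [ 0.782  0.079 -0.001] px 209 192
side bin_rim 0.58 [0.478 0.589 0.184] px 213 334
top [[-0.081, 0.976, -0.20
[... 375 characters left out ...]
091 0.093] px 262 197
top lid_top 0.77 [ 0.436 -0.009  0.095] px 300 240
top lid_top 0.34 [0.665 0.335 0.002] px 183 179
top car 0.81 [0.6   0.19  0.004] px 229 195
top padlock 0.54 [0.469 0.122 0.002] px 254 235
top padlock 0.38 [0.583 0.07  0.095] px 268 192
top digger 0.63 [ 0.443  0.351 -0.002] px 181 249
top digger 0.59 [0.585 0.071 0.093] px 268 191
top digger 0.55 [ 0.787  0.081 -0.001] px 259 138
top flask 0.71 [ 0.666  0.332 -0.001] px 184 179
top case 0.88 [ 0.475 -0.327 -0.001] px 395 221
top mug 0.7 [ 0.685 -0.341  0.002] px 389 157
top lunchbox 0.92 [ 0.785  0.078 -0.002] px 259 138
top bin_rim 0.77 [0.476 0.593 0.186] px 73 241
top bin_rim 0.26 [ 0.786  0.08  -0.   ] px 259 138
```

```bash
python3 - <<'E'
import cv2,numpy as np
a=cv2.imread('pics/top0.png');b=cv2.imread('pics/side0.png')
c=cv2.resize(a[130:280,190:340],None,fx=2.6,fy=2.6,interpolation=2)
e=cv2.resize(b[110:260,190:340],None,fx=2.6,fy=2.6,interpolation=2)
cv2.imwrite('pics/c0.png',np.hstack([c,e]))
E
```

```text
(no output)
```

View pics/c0.png

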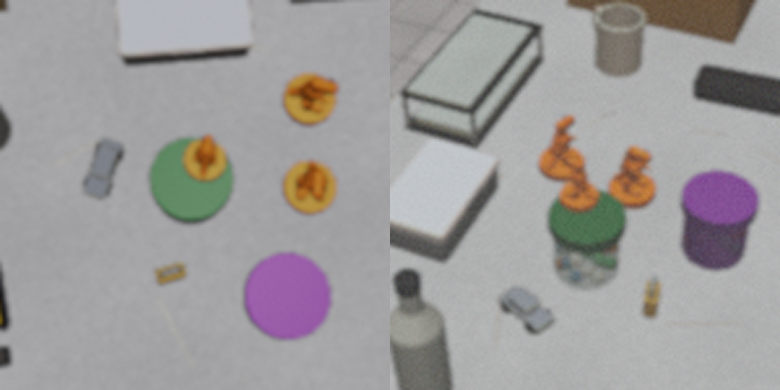

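View pics/side0.png

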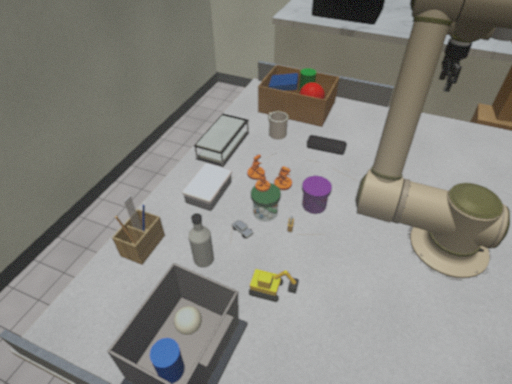

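Candidates for the dino (top image): on the green lid (268,191), on the shelf (306,169) and (308,201). The one on the green lid is the target; purple look-alike jar at (300,240) is left alone. Now I'll fit the lid and base outlines.

```bash
cat > meas.py <<'E'
from rig import env,cams
import cv2,numpy as np
from scipy.optimize import least_squares
def edge(mask,d,z):
    m=mask.astype(np.uint8)
    n,l,st,ce=cv2.connectedComponentsWithStats(m)
    return l
def back(uv,d,z):
    T=np.array(d['world_from_camera']);uv=np.atleast_2d(uv)
    r=np.c_[(uv[:,0]-d['cx'])/d['fx'],-(uv[:,1]-d['cy'])/d['fy'],-np.ones(len(uv))]@T[:3,:3].T
    return T[:3,3]+r*((z-T[2,3])/r[:,2])[:,None]
def proj(P,d):
    c=(np.atleast_2d(P)-np.array(d['world_from_camera'])[:3,3])@np.array(d['world_from_camera'])[:3,:3]
    return np.c_[d['cx']+d['fx']*c[:,0]/-c[:,2],d['cy']-d['fy']*c[:,1]/-c[:,2]]
def disc(c,z0,z1,R,d,k,shape):
    """silhouette of an upright cylinder, supersampled, in an upscaled crop"""
    t=np.linspace(0,2*np.pi,60)
    P=np.vstack([np.c_[c[0]+R*np.cos(t),c[1]+R*np.sin(t),0*t+z] for z in(z0,z1)])
    h=cv2.convexHull(proj(P,d).astype(np.float32))
    return h
def measure(name,show=None):
    d=cams.get_image(name);hsv=cv2.cvtColor(cv2.GaussianBlur(d['color'],(3,3),0),cv2.COLOR_RGB2HSV).astype(int)
    H,S,V=hsv[...,0],hsv[...,1],hsv[...,2]
    u0,v0=proj([.568,.09,.094],d)[0]
    vv,uu=np.mgrid[:384,:512];near=np.hypot(uu-u0,vv-v0)<34
    org=near&(H<28)&(S>130)&(V>90); grn=near&(H>45)&(H<90)&(S>60)
    # lid: top-surface circle, boundary points of green|orange with robust fit
    def bnd(m):
        n,l,st,_=cv2.connectedComponentsWithStats(m.astype(np.uint8))
        m=l==1+np.argmax(st[1:,4])
        return max(cv2.findContours(cv2.resize(m.astype(np.uint8)*255,None,fx=4,fy=4,interpolation=cv2.INTER_LINEAR)//128,cv2.RETR_EXTERNAL,cv2.CHAIN_APPROX_NONE)[0],key=len)[:,0]/4-.375
    def fit(p,z,R,c0):
        w=back(p,d,z)[:,:2]
        f=lambda c:np.hypot(*(w-c[:2]).T)-R
        s=least_squares(f,c0,loss='cauchy',f_scale=.001)
        return s.x,np.median(abs(f(s.x)))
    L,e1=fit(bnd(grn|org),.094,.048,[.568,.09])
    D,e2=fit(bnd(org),.094+.014,.024,[.58,.08])
    print(name,'lid',L.round(4),e1.round(4),'dino',D.round(4),e2.round(4),'off',((D-L)*1000).round(1),'npx',org.sum(),grn.sum())
    if show:
        k=8;im=cv2.resize(d['color'][:,:,::-1],None,fx=k,fy=k,interpolation=2)
        t=np.linspace(0,2*np.pi,60)
        for c,z,R in((L,.094,.048),(D,.108,.024)):
            q=proj(np.c_[c[0]+R*np.cos(t),c[1]+R*np.sin(t),0*t+z],d)
            cv2.polylines(im,[np.round((q+.5)*k-.5).astype(int)],True,(255,0,0),1)
        u,v=int(u0*k),int(v0*k);cv2.imwrite(show,im[v-280:v+220,u-200:u+200])
    return L,D
E
python3 - <<'E'
from meas import *
measure('top','pics/a1.png');measure('side','pics/a2.png')
cv2.imwrite('pics/a.png',np.hstack([cv2.imread('pics/a1.png'),cv2.imread('pics/a2.png')]))
E
```

```text
top lid [0.5688 0.0914] 0.0065 dino [0.5856 0.0706] 0.0014 off [ 16.7 -20.8] npx 184 499
side lid [0.5686 0.0896] 0.0048 dino [0.5847 0.0771] 0.02 off [ 16.1 -12.5] npx 511 338
```

View pics/a.png

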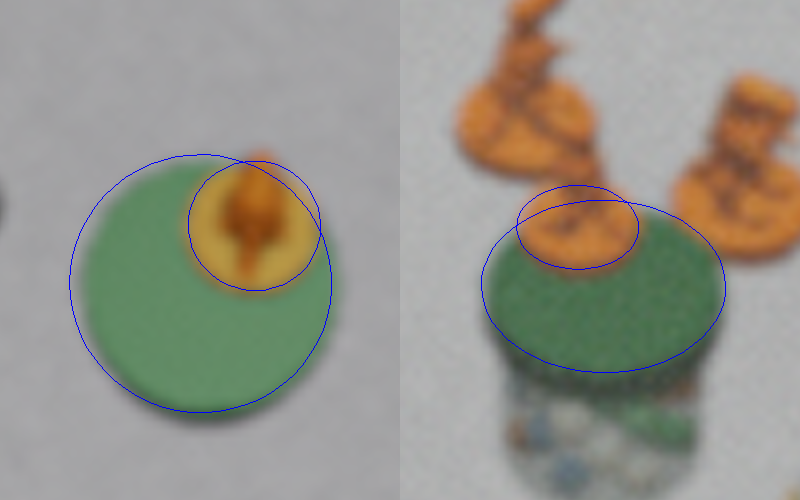

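The crop shows the target on the lid; the lid fit sits about 4 mm too far left in the top view because the green threshold is too strict. Fixing that.

```bash
sed -i "s/near=np.hypot(uu-u0,vv-v0)<34/near=np.hypot(uu-u0,vv-v0)<(26 if name=='top' else 34)/; s/(H>45)&(H<90)&(S>60)/(H>40)\&(H<95)\&(S>38)\&(V>(85 if name=='top' else 0))/" meas.py
python3 - <<'E'
from meas import *
d=cams.get_image('top');print(cv2.cvtColor(d['color'],cv2.COLOR_RGB2HSV)[205,240:285].tolist())
measure('top','pics/a1.png');measure('side','pics/a2.png')
cv2.imwrite('pics/b.png',np.hstack([cv2.imread('pics/a1.png'),cv2.imread('pics/a2.png')]))
E
```

```text
[[120, 3, 166], [120, 3, 165], [135, 3, 165], [120, 3, 164], [135, 3, 163], [135, 3, 165], [135, 3, 165], [140, 5, 159], [75, 7, 141], [64, 47, 126], [62, 75, 133], [62, 78, 137], [62, 76, 138], [63, 76, 138], [63, 77, 139], [63, 78, 138], [62, 73, 139], [63, 75, 139], [63, 77, 140], [62, 73, 139], [62, 76, 138], [62, 73, 139], [63, 75, 140], [63, 75, 139], [62, 75, 140], [62, 75, 140], [62, 75, 140], [63, 75, 139], [62, 75, 140], [62, 75, 140], [63, 76, 141], [62, 73, 140], [62, 74, 141], [62, 75, 140], [62, 77, 140], [63, 78, 140], [62, 74, 138], [63, 59, 134], [65, 20, 142], [90, 2, 159], [135, 3, 168], [120, 2, 168], [135, 3, 166], [135, 3, 164], [135, 3, 163]]
top lid [0.5669 0.0897] 0.0026 dino [0.5856 0.0706] 0.0014 off [ 18.7 -19.1] npx 184 562
side lid [0.5644 0.0939] 0.023 dino [0.5843 0.0763] 0.0192 off [ 19.8 -17.6] npx 506 427
```

View pics/b.png

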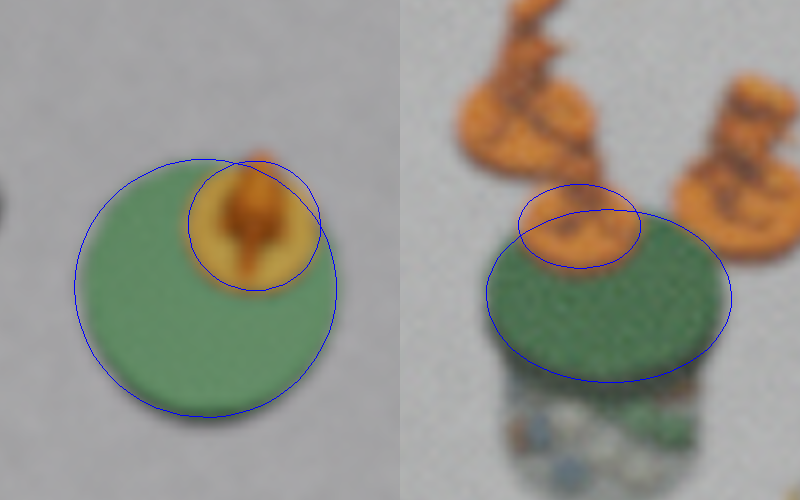

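```bash
python3 -m crank '[0,-220,-300,-1.05,0,0, 0,-220,-300,-1.05,0,0, 0,-220,-300,-1.05,0,0, 0,-220,-300,-1.05,0,0, 0,-220,-300,-1.05,0,0, 0,-220,-300,-1.05,0,0, 0,-220,-300,-1.05,0,0, 0,-220,-300,-1.05,0,0, 0,-220,-300,-1.05,0,0, 0,-220,-300,-1.05,0,0]' 0
cat > go.py <<'E'
import sys,numpy as np
from rig import env
from scipy.spatial.transform import Rotation as R
x,y,z,a=map(float,sys.argv[1:5]) # TCP target, angle (deg) of tool z in the plane
s=env.observe();M=np.array(s['tool_rot']);a=np.radians(a)
zt=np.array([np.cos(a),np.sin(a),0]);xt=np.array([0,0,-1]);T=np.c_[xt,np.cross(zt,xt),zt]
print('t',s['time_s'],'pos',np.round(s['position'],4),'F',np.round(s['ft_force'],1),'grip',round(s['grip_width'],3),'q',np.round(s['q'],0))
print('mm',(M.T@(np.array([x,y,z])-s['position'])*1000).round(1),'rot',R.from_matrix(M.T@T).as_rotvec().round(3))
E
python3 go.py .6175 .036 .19 -47
```

```text
time_s: 2.18
position: [0.3694, -0.2493, 0.1927]
tool_rot: [[0.001, 0.96, -0.281], [0.001, -0.281, -0.96], [-1.0, 0.001, -0.001]]
ft_force: [-0.1, -0.6, -0.4]
grip_width: -0.0002
t 2.1833 pos [ 0.3694 -0.2493  0.1927] F [-0.1 -0.6 -0.4] grip -0.0 q [-49.  11.  90.   0.  79. -33.]
mm [   3.3  157.9 -343.5] rot [-1.035e+00 -1.000e-03 -2.000e-03]
```

```bash
python3 -m crank '[0,158,-343,-1.035,0,0, 0,158,-343,-1.035,0,0, 0,158,-343,-1.035,0,0, 0,158,-343,-1.035,0,0, 0,158,-343,-1.035,0,0, 0,158,-343,-1.035,0,0, 0,158,-343,-1.035,0,0, 0,158,-343,-1.035,0,0, 0,158,-343,-1.035,0,0, 0,158,-343,-1.035,0,0]'
python3 go.py .6175 .036 .100 -47
```

```text
time_s: 3.02
position: [0.6199, 0.0397, 0.1924]
tool_rot: [[0.002, 0.727, 0.686], [0.002, 0.686, -0.727], [-1.0, 0.003, -0.0]]
ft_force: [1.1, 0.2, 0.1]
grip_width: 0.0
t 3.0167 pos [0.6199 0.0397 0.1924] F [1.1 0.2 0.1] grip 0.0 q [ -7.  29.  62.   0.  89. -51.]
mm [92.4 -4.5  1.1] rot [ 0.006 -0.    -0.003]
```

```bash
python3 -m crank '[25,-4,1,0,0,0, 50,-4,1,0,0,0, 75,-4,1,0,0,0, 86,-4,1,0,0,0, 92,-4,1,0,0,0, 92,-4,1,0,0,0]'
python3 go.py .6175 .036 .100 -47
python3 - <<'E'
from rig import cams
import cv2,numpy as np
o=[]
for n,(u,v) in(('top',(265,190)),('side',(262,185))):
    a=cams.get_image(n)['color'][:,:,::-1];o.append(cv2.resize(a[v-45:v+45,u-40:u+40],None,fx=5,fy=5,interpolation=2))
cv2.imwrite('pics/d.png',np.hstack(o))
E
```

```text
time_s: 3.52
position: [0.6173, 0.0361, 0.0994]
tool_rot: [[-0.0, 0.728, 0.686], [0.002, 0.686, -0.728], [-1.0, 0.001, -0.002]]
ft_force: [0.1, -0.7, 0.1]
grip_width: 0.0003
t 3.5167 pos [0.6173 0.0361 0.0994] F [ 0.1 -0.7  0.1] grip 0.0 q [ -8.  33.  71.   0.  76. -51.]
mm [-0.6  0.1  0.2] rot [ 0.005 -0.002 -0.001]
```

View pics/d.png

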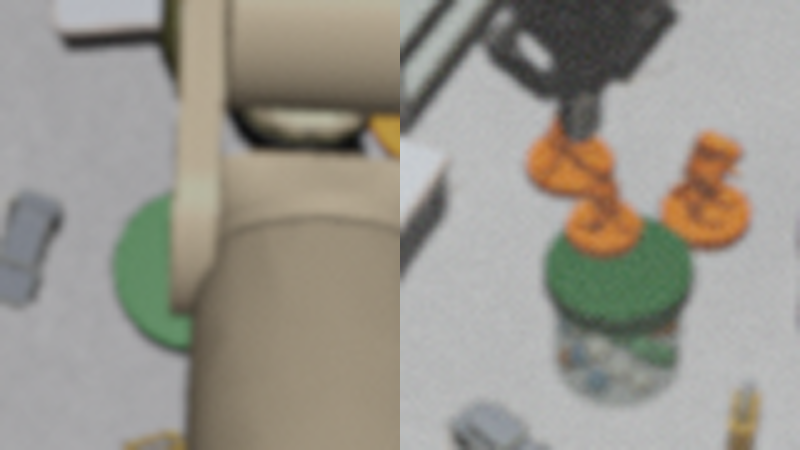

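The side view shows the shut fingers behind the dino (crop 580,135), clear of it, and the dino on the lid at (603,230). I start the slow push along tool −z.

```bash
python3 -m crank '[0,0,-1,0,0,0, 0,0,-2,0,0,0, 0,0,-3,0,0,0, 0,0,-4,0,0,0, 0,0,-5,0,0,0, 0,0,-6,0,0,0, 0,0,-7,0,0,0, 0,0,-8,0,0,0, 0,0,-9,0,0,0, 0,0,-10,0,0,0]'
python3 -m crank '[0,0,-0.7,0,0,0, 0,0,-1.4,0,0,0, 0,0,-2.1,0,0,0, 0,0,-2.8,0,0,0, 0,0,-3.5,0,0,0, 0,0,-4.2,0,0,0, 0,0,-5,0,0,0, 0,0,-6,0,0,0, 0,0,-7,0,0,0, 0,0,-8,0,0,0]'
cat > look.py <<'E'
import sys
from meas import *
d=cams.get_image('side');a=d['color'];hsv=cv2.cvtColor(cv2.GaussianBlur(a,(3,3),0),cv2.COLOR_RGB2HSV).astype(int)
H,S=hsv[...,0],hsv[...,1]
g=(H>45)&(H<95)&(S>60);o=(H<20)&(S>120)
# green/orange contact arc = front rim of the base, bottom ~ lid plane+0
pts=[]
L0=[.567,.0885]
vv,uu=np.mgrid[:384,:512];u0,v0=proj([*L0,.094],d)[0]
for u in range(int(u0)-17,int(u0)+18):
    for v in range(int(v0)-20,int(v0)+18):
        if o[v,u] and g[v+1:v+4,u].any() and not o[v+1:v+4,u].any(): pts.append((u,v+.7))
pts=np.array(pts);w=back(pts,d,.098)[:,:2]
f=lambda c:np.hypot(*(w-c).T)-.024
s=least_squares(f,w.mean(0)-[0,.02],loss='cauchy',f_scale=.001)
# lid: left, right and front rim of the top, green vs darker side is weak -> report silhouette columns
rows=[np.where(g[v,int(u0)-32:int(u0)+33])[0]+int(u0)-32 for v in range(int(v0)-6,int(v0)+5)]
e=np.array([(r.min()-.5,r.max()+.5) for r in rows]);v=np.arange(int(v0)-6,int(v0)+5)
w2=np.vstack([back(np.c_[e[:,i],v],d,.094)[:,:2] for i in(0,1)])
s2=least_squares(lambda c:np.hypot(*(w2-c).T)-.048,L0,loss='cauchy',f_scale=.001)
print(len(pts),'dino',s.x.round(4),'med',np.median(abs(f(s.x))).round(4),'lid',s2.x.round(4),np.median(abs(s2.fun)).round(4),'off',((s.x-s2.x)*1000).round(1))
k=8;im=cv2.resize(a[:,:,::-1],None,fx=k,fy=k,interpolation=2);t=np.linspace(0,2*np.pi,60)
for c,z,R in((s2.x,.094,.048),(s.x,.098,.024)):
    cv2.polylines(im,[np.round((proj(np.c_[c[0]+R*np.cos(t),c[1]+R*np.sin(t),0*t+z],d)+.5)*k-.5).astype(int)],True,(255,0,0),1)
u,v=int(u0*k),int(v0*k);cv2.imwrite(sys.argv[1],im[v-300:v+200,u-220:u+220])
E
python3 go.py .592 .062 .0995 -47;python3 look.py pics/e.png
```

```text
time_s: 4.45
position: [0.6114, 0.0435, 0.1014]
tool_rot: [[0.003, 0.728, 0.686], [0.002, 0.686, -0.728], [-1.0, 0.004, 0.001]]
ft_force: [0.8, 0.6, -0.1]
grip_width: -0.0003
time_s: 5.28
position: [0.6058, 0.0493, 0.1013]
tool_rot: [[0.003, 0.728, 0.686], [0.002, 0.686, -0.728], [-1.0, 0.004, 0.001]]
ft_force: [0.6, -0.4, 0.2]
grip_width: -0.0
t 5.2833 pos [0.6058 0.0493 0.1013] F [ 0.6 -0.4  0.2] grip -0.0 q [ -7.  32.  73.   0.  75. -50.]
mm [  1.8  -1.4 -18.7] rot [ 0.005  0.001 -0.004]
18 dino [0.573  0.0596] med 0.0082 lid [0.5621 0.1   ] 0.0025 off [ 10.9 -40.4]
```

View pics/e.png

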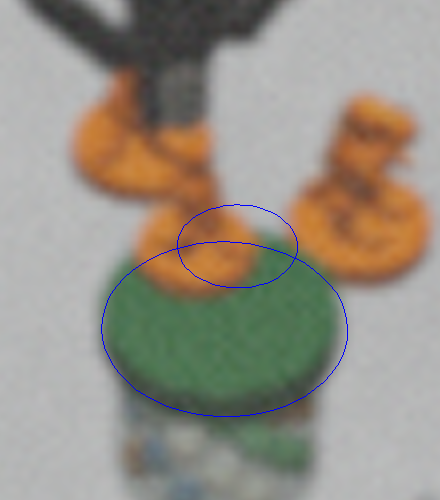

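```bash
cat > mark.py <<'E'
import sys
from meas import *
# usage: out  dx dy lx ly : overlay of base (bottom+top rim) and lid at given centres, and fingertip outline
D=[float(x) for x in sys.argv[2:4]];L=[float(x) for x in sys.argv[4:6]]
s=env.observe();p=np.array(s['position']);M=np.array(s['tool_rot'])
d=cams.get_image('side');k=8;im=cv2.resize(d['color'][:,:,::-1],None,fx=k,fy=k,interpolation=2);t=np.linspace(0,2*np.pi,60)
def pl(P,c): cv2.polylines(im,[np.round((proj(P,d)+.5)*k-.5).astype(int)],True,c,1)
for c,z,R,col in((L,.094,.048,(255,0,0)),(L,.074,.048,(255,0,0)),(D,.098,.024,(255,255,0)),(D,.108,.024,(255,255,0))): pl(np.c_[c[0]+R*np.cos(t),c[1]+R*np.sin(t),0*t+z],col)
pl(np.array([p+M@np.array([0,a,b]) for a,b in((-.011,-.011),(.011,-.011),(.011,.011),(-.011,.011))]),(255,0,255))
u0,v0=proj([.567,.0885,.094],d)[0];u,v=int(u0*k),int(v0*k);cv2.imwrite(sys.argv[1],im[v-300:v+200,u-220:u+220])
E
python3 mark.py pics/f.png .5855 .0706 .567 .0885
```

```text
(no output)
```

View pics/f.png

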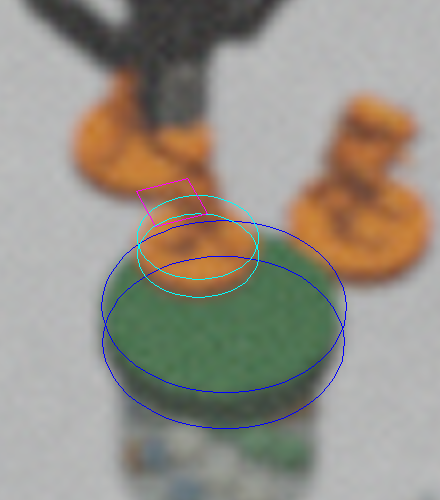

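```bash
python3 - <<'E'
from meas import *
d=cams.get_image('side');T=np.array(d['world_from_camera'])
u0,v0=proj([.567,.0885,.094],d)[0];u0,v0=int(u0*8),int(v0*8)
for x in(160,180,200):
  for y in range(40,260,16):
    u=int(round((u0-220+x)/8-.4));v=int(round((v0-300+y)/8-.4));z=d['depth'][v,u]
    c=np.array([(u-d['cx'])/d['fx']*z,-(v-d['cy'])/d['fy']*z,-z,1]);print(x,y,d['color'][v,u],z.round(3),(T@c)[:3].round(3))
E
```

```text
160 40 [59 61 58] 1.11 [0.604 0.062 0.196]
160 56 [62 60 59] 1.11 [0.602 0.067 0.192]
160 72 [81 77 77] 1.119 [0.603 0.065 0.182]
160 88 [80 84 78] 1.13 [0.605 0.06  0.17 ]
160 104 [81 76 78] 1.133 [0.604 0.062 0.164]
160 120 [90 81 76] 1.136 [0.604 0.064 0.157]
160 136 [158 102  64] 1.131 [0.6   0.072 0.156]
160 152 [152  97  62] 1.134 [0.6   0.074 0.15 ]
160 168 [192 123  59] 1.327 [ 0.654 -0.054  0.016]
160 184 [179 118  64] 1.315 [ 0.649 -0.042  0.019]
160 200 [154 115  80] 1.324 [ 0.65  -0.043  0.008]
160 216 [197 137  86] 1.17 [0.603 0.065 0.108]
160 232 [196 127  58] 1.155 [0.597 0.079 0.113]
160 248 [173 108  60] 1.153 [0.595 0.085 0.111]
180 40 [63 63 63] 1.125 [0.603 0.05  0.187]
180 56 [63 67 63] 1.128 [0.602 0.052 0.18 ]
180 72 [93 93 90] 1.124 [0.599 0.059 0.179]
180 88 [87 86 82] 1.132 [0.6   0.057 0.169]
180 104 [87 85 83] 1.139 [0.6   0.056 0.16 ]
180 120 [97 89 81] 1.142 [0.6   0.057 0.153]
180 136 [183 122  60] 1.129 [0.594 0.071 0.158]
180 152 [169 102  51] 1.129 [0.593 0.074 0.153]
180 168 [163 102  57] 1.138 [0.593 0.072 0.143]
180 184 [168 101  55] 1.134 [0.59  
[... 163 characters left out ...]
 [146  92  64] 1.148 [0.588 0.086 0.114]
200 40 [54 58 55] 1.118 [0.592 0.051 0.191]
200 56 [69 66 68] 1.118 [0.591 0.055 0.187]
200 72 [99 99 98] 1.132 [0.593 0.049 0.173]
200 88 [100  99  98] 1.14 [0.594 0.047 0.164]
200 104 [103 104 104] 1.147 [0.594 0.047 0.155]
200 120 [138 114 100] 1.149 [0.593 0.049 0.149]
200 136 [188 125  76] 1.342 [ 0.646 -0.081  0.017]
200 152 [181 114  67] 1.122 [0.582 0.076 0.158]
200 168 [132  89  62] 1.128 [0.582 0.076 0.149]
200 184 [166  98  53] 1.13 [0.581 0.078 0.144]
200 200 [149  91  58] 1.134 [0.58  0.08  0.137]
200 216 [139  87  54] 1.137 [0.58  0.081 0.13 ]
200 232 [154  97  64] 1.146 [0.58  0.079 0.119]
200 248 [184 118  61] 1.159 [0.582 0.075 0.106]
```

Depth says the visible finger ends near z≈0.15 while the TCP reads 0.101. Before pushing on, I back off and check the fingertip against a clear background.

```bash
python3 -m crank '[0,0,10,0,0,0, 0,0,20,0,0,0, -30,0,30,0,0,0, -60,0,30,0,0,0, -90,0,30,0,0,0, -90,0,30,0,0,0]'
python3 - <<'E'
from meas import *
s=env.observe();p=np.array(s['position']);M=np.array(s['tool_rot'])
d=cams.get_image('side');T=np.array(d['world_from_camera'])
vv,uu=np.mgrid[:384,:512];z=d['depth']
P=np.stack([(uu-d['cx'])/d['fx']*z,-(vv-d['cy'])/d['fy']*z,-z],-1)@T[:3,:3].T+T[:3,3]
l=(P-p)@M  # tool frame
m=(np.abs(l[...,1])<.06)&(np.abs(l[...,2])<.06)&(P[...,2]>.09)&(z>0)
for a in np.arange(-.13,.03,.01):
    k=m&(l[...,0]>=a)&(l[...,0]<a+.01)
    if k.any(): print(round(a*1000),k.sum(),'y',(np.percentile(l[k][:,1],[2,98])*1000).round(),'z',(np.percentile(l[k][:,2],[2,98])*1000).round(),d['color'][k].mean(0).round())
k=8;im=cv2.resize(d['color'][:,:,::-1],None,fx=k,fy=k,interpolation=2)
u,v=((proj(p,d)[0]+.5)*k-.5).astype(int);cv2.drawMarker(im,(u,v),(255,0,255),0,20,1);cv2.imwrite('pics/g.png',im[max(v-350,0):v+200,u-250:u+250])
E
```

```text
time_s: 5.93
position: [0.6291, 0.026, 0.1977]
tool_rot: [[0.014, 0.728, 0.685], [0.0, 0.685, -0.728], [-1.0, 0.01, 0.009]]
ft_force: [-0.1, -0.2, 0.4]
grip_width: -0.0002
-130 100 y [-59.  56.] z [-19.  -2.] [64. 63. 62.]
-120 84 y [-51.  53.] z [-18.   6.] [62. 62. 61.]
-110 80 y [-43.  46.] z [-19.  10.] [60. 60. 59.]
-100 91 y [-37.  37.] z [-15.  12.] [67. 67. 66.]
-90 48 y [-29.  29.] z [-15.   1.] [75. 75. 75.]
-80 23 y [-11.  16.] z [-13.   0.] [91. 90. 88.]
-70 32 y [-13.  15.] z [-12.   5.] [89. 89. 87.]
-60 26 y [-9. 15.] z [-12.   6.] [99. 99. 98.]
-50 16 y [-9. 11.] z [-12.  -5.] [117. 116. 115.]
-40 1 y [7. 7.] z [-0. -0.] [142. 143. 142.]
```

View pics/g.png

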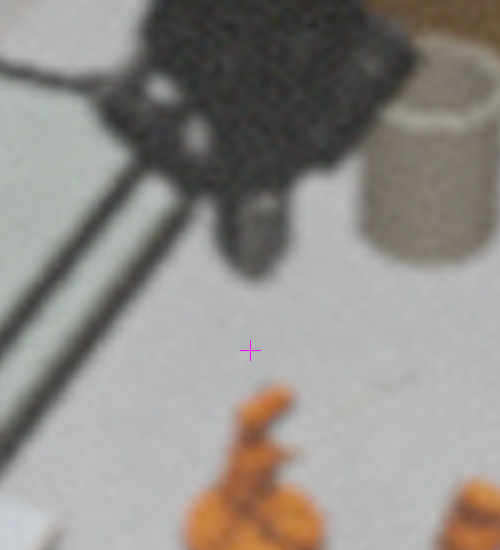

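The picture shows the fingertip (255,280) about 41 mm short of the reported TCP (250,350). Laterally it agrees, so the true tip lies about 41 mm above the reported TCP. I will go by the camera: reported z ≈ 0.060 for a tip at ≈ 0.101, descending outside the lid.

```bash
python3 go.py .6195 .034 .060 -47; python3 -m crank '[30,0,-6,0,0,0, 60,0,-12,0,0,0, 85,0,-12,0,0,0, 105,0,-12,0,0,0, 120,0,-12,0,0,0, 130,0,-12,0,0,0, 137,0,-12,0,0,0, 137,0,-12,0,0,0]'
python3 go.py .6195 .034 .060 -47
cat > tip.py <<'E'
from meas import *
s=env.observe();p=np.array(s['position']);M=np.array(s['tool_rot'])
d=cams.get_image('side');T=np.array(d['world_from_camera']);vv,uu=np.mgrid[:384,:512];z=d['depth']
P=np.stack([(uu-d['cx'])/d['fx']*z,-(vv-d['cy'])/d['fy']*z,-z],-1)@T[:3,:3].T+T[:3,3]
l=(P-p)@M;S=cv2.cvtColor(d['color'],cv2.COLOR_RGB2HSV)[...,1]
m=(np.abs(l[...,1])<.02)&(l[...,2]>-.02)&(l[...,2]<.015)&(P[...,2]>.08)&(z>0)
f=m&(S<60);o=(S>110)&(P[...,2]>.098)&(P[...,2]<.17)&(np.hypot(P[...,0]-.567,P[...,1]-.0885)<.055)
for a in np.arange(-.07,.0,.005):
    k=f&(l[...,0]>=a)&(l[...,0]<a+.005)
    if k.any(): print(round(a*1000),k.sum(),'worldz',P[k][:,2].mean().round(3),'toolz min',(np.percentile(l[k][:,2],5)*1000).round(1))
print('dino px',o.sum(),'xyz span',np.percentile(P[o],[2,50,98],axis=0).round(3).tolist())
E
python3 tip.py; python3 mark.py pics/h.png .5855 .0706 .567 .0875
```

```text
t 5.9833 pos [0.6281 0.0262 0.1946] F [ 0.1  0.9 -0.2] grip -0.0 q [ -8.  30.  61.   0.  89. -52.]
mm [134.5  -2.  -12.4] rot [ 0.005  0.006 -0.008]
time_s: 6.65
position: [0.6208, 0.0348, 0.056]
tool_rot: [[0.007, 0.728, 0.685], [0.001, 0.685, -0.728], [-1.0, 0.006, 0.004]]
ft_force: [0.5, 0.4, 0.0]
grip_width: 0.0005
t 6.65 pos [0.6208 0.0348 0.056 ] F [0.5 0.4 0. ] grip 0.001 q [ -8.  36.  74.   0.  70. -51.]
mm [-4.  -1.5 -0.3] rot [ 0.004  0.004 -0.006]
-70 4 worldz 0.124 toolz min -9.6
-65 5 worldz 0.118 toolz min -10.9
-60 6 worldz 0.113 toolz min -10.2
-55 5 worldz 0.108 toolz min -15.5
dino px 178 xyz span [[0.564, 0.059, 0.102], [0.583, 0.08, 0.111], [0.603, 0.096, 0.158]]
```

View pics/h.png

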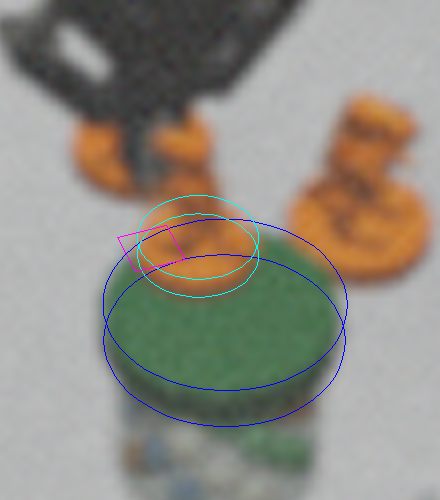

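The finger (145,120–195) now ends at base height, ~15 mm behind the dino's base at (197,245). Pushing slowly: about 39 mm in total, with a look before the end.

```bash
python3 -m crank '[-1,0,-1,0,0,0, -2,0,-2,0,0,0, -3,-1,-3,0,0,0, -3,-1,-4,0,0,0, -3,-1,-5,0,0,0, -3,-1,-6,0,0,0, -3,-1,-7,0,0,0, -3,-1,-8,0,0,0, -3,-1,-9,0,0,0, -3,-1,-10,0,0,0]'
python3 -m crank '[0,0,-0.7,0,0,0, 0,0,-1.4,0,0,0, 0,0,-2.1,0,0,0, 0,0,-2.8,0,0,0, 0,0,-3.5,0,0,0, 0,0,-4.2,0,0,0, 0,0,-4.9,0,0,0, 0,0,-5.6,0,0,0, 0,0,-6.3,0,0,0, 0,0,-7,0,0,0]'
python3 -m crank '[0,0,-0.7,0,0,0, 0,0,-1.4,0,0,0, 0,0,-2.1,0,0,0, 0,0,-2.8,0,0,0, 0,0,-3.5,0,0,0, 0,0,-4.2,0,0,0, 0,0,-4.9,0,0,0, 0,0,-5.6,0,0,0, 0,0,-6.3,0,0,0, 0,0,-7,0,0,0]'
python3 go.py .5925 .0630 .058 -47;python3 tip.py; python3 mark.py pics/i.png .5795 .0765 .5685 .088
```

```text
time_s: 7.58
position: [0.614, 0.0415, 0.0609]
tool_rot: [[0.011, 0.728, 0.685], [0.001, 0.685, -0.728], [-1.0, 0.008, 0.007]]
ft_force: [0.3, 0.3, -0.2]
grip_width: 0.0003
time_s: 8.42
position: [0.6093, 0.0466, 0.0609]
tool_rot: [[0.011, 0.728, 0.685], [0.001, 0.685, -0.728], [-1.0, 0.008, 0.007]]
ft_force: [0.6, -0.9, -0.5]
grip_width: -0.0002
time_s: 9.25
position: [0.6044, 0.0517, 0.0609]
tool_rot: [[0.011, 0.728, 0.685], [0.001, 0.685, -0.728], [-1.0, 0.008, 0.007]]
ft_force: [1.4, 0.2, 0.7]
grip_width: -0.0001
t 9.25 pos [0.6044 0.0517 0.0609] F [1.4 0.2 0.7] grip -0.0 q [ -6.  34.  77.   0.  69. -50.]
mm [  2.7  -1.  -16.4] rot [ 0.005  0.007 -0.008]
-70 2 worldz 0.128 toolz min -10.7
-65 4 worldz 0.123 toolz min -8.7
-60 1 worldz 0.118 toolz min -6.8
-55 3 worldz 0.113 toolz min -7.2
-50 1 worldz 0.107 toolz min -3.7
-35 1 worldz 0.092 toolz min -8.9
dino px 192 xyz span [[0.558, 0.064, 0.101], [0.579, 0.084, 0.113], [0.605, 0.101, 0.158]]
```

View pics/i.png

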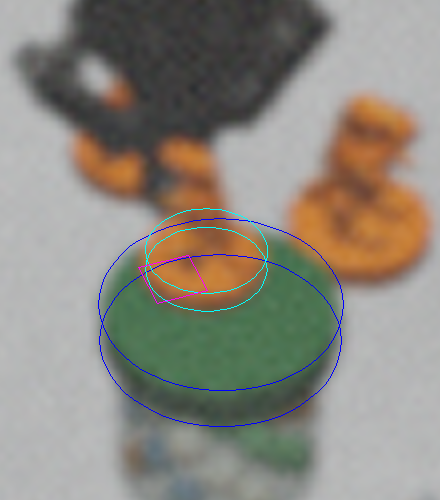

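It slides well and upright: the base has moved about 5 mm, with the dino at about (0.581, 0.075) and the lid at (0.5685, 0.088). About 18 mm remain, so I push 15 more.

```bash
python3 -m crank '[0.5,0,-0.7,0,0,0, 1,0,-1.4,0,0,0, 1.5,0,-2.1,0,0,0, 2,0,-2.8,0,0,0, 2,0,-3.5,0,0,0, 2,0,-4.2,0,0,0, 2,0,-4.9,0,0,0, 2,0,-5.6,0,0,0, 2,0,-6.3,0,0,0, 2,0,-7,0,0,0]'
python3 -m crank '[0,0,-0.7,0,0,0, 0,0,-1.4,0,0,0, 0,0,-2.1,0,0,0, 0,0,-2.8,0,0,0, 0,0,-3.5,0,0,0, 0,0,-4.2,0,0,0, 0,0,-4.9,0,0,0, 0,0,-5.6,0,0,0, 0,0,-6.3,0,0,0, 0,0,-7.5,0,0,0]'
python3 go.py .5925 .0630 .060 -47;python3 tip.py; python3 mark.py pics/j.png .5705 .0855 .5685 .088
```

```text
time_s: 10.18
position: [0.5995, 0.057, 0.0588]
tool_rot: [[0.011, 0.728, 0.685], [0.001, 0.685, -0.728], [-1.0, 0.008, 0.007]]
ft_force: [0.7, -0.7, 1.2]
grip_width: 0.0002
time_s: 11.02
position: [0.5944, 0.0624, 0.0587]
tool_rot: [[0.011, 0.728, 0.685], [0.001, 0.685, -0.728], [-1.0, 0.008, 0.007]]
ft_force: [1.0, -2.0, 0.6]
grip_width: -0.0003
t 11.0167 pos [0.5944 0.0624 0.0587] F [ 1.  -2.   0.6] grip -0.0 q [ -5.  33.  78.   0.  68. -49.]
mm [-1.3 -1.  -1.7] rot [ 0.005  0.007 -0.008]
-70 3 worldz 0.127 toolz min -10.3
-65 7 worldz 0.121 toolz min -9.8
-60 3 worldz 0.118 toolz min -4.8
-55 4 worldz 0.111 toolz min -7.9
-50 2 worldz 0.108 toolz min -8.4
-40 2 worldz 0.094 toolz min 2.6
-35 3 worldz 0.093 toolz min 3.0
dino px 200 xyz span [[0.55, 0.072, 0.103], [0.57, 0.095, 0.112], [0.594, 0.111, 0.158]]
```

View pics/j.png

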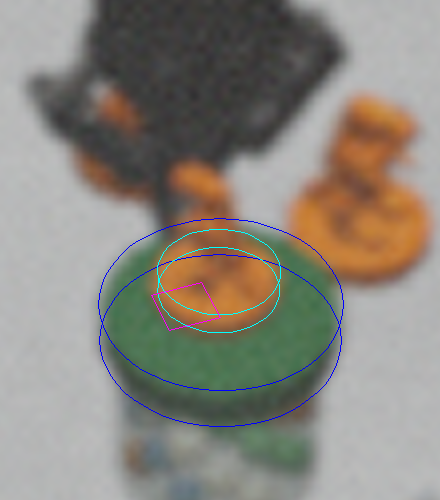

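Cyan overlay fits the base (160–280, bottom 335): ~3 mm short of the middle. A last 3 mm, then back off and up, and measure from the top.

```bash
python3 -m crank '[0,0,-0.7,0,0,0, 0,0,-1.4,0,0,0, 0,0,-2.1,0,0,0, 0,0,-3,0,0,0, 0,0,-3,0,0,0, 0,0,-1,0,0,0, 0,0,3,0,0,0, 0,0,10,0,0,0, 0,0,20,0,0,0, 0,0,32,0,0,0]'
python3 -m crank '[0,0,5,0,0,0, -30,0,10,0,0,0, -65,0,10,0,0,0, -100,0,20,0,0,0, -110,0,50,0,0,0, -110,0,90,0,0,0, -110,0,130,0,0,0, -110,0,170,0,0,0, -110,0,200,0,0,0, -110,0,200,0,0,0]'
python3 - <<'E'
from meas import *
measure('top','pics/k.png')
E
python3 mark.py pics/k2.png .5685 .088 .5685 .088
python3 -c "
import cv2,numpy as np
a=cv2.imread('pics/k.png');b=cv2.imread('pics/k2.png')[:500,:400];cv2.imwrite('pics/kk.png',np.hstack([a,b]))"
```

```text
time_s: 11.95
position: [0.6166, 0.0387, 0.0589]
tool_rot: [[0.01, 0.728, 0.686], [0.001, 0.686, -0.728], [-1.0, 0.008, 0.006]]
ft_force: [0.4, -0.3, -0.7]
grip_width: 0.0
time_s: 12.78
position: [0.7546, -0.1128, 0.1671]
tool_rot: [[0.009, 0.731, 0.682], [0.0, 0.682, -0.731], [-1.0, 0.007, 0.006]]
ft_force: [-0.8, -0.2, -0.6]
grip_width: 0.0001
top lid [0.547  0.0937] 0.0085 dino [0.5644 0.0913] 0.0039 off [17.3 -2.3] npx 51 202
```

View pics/kk.png

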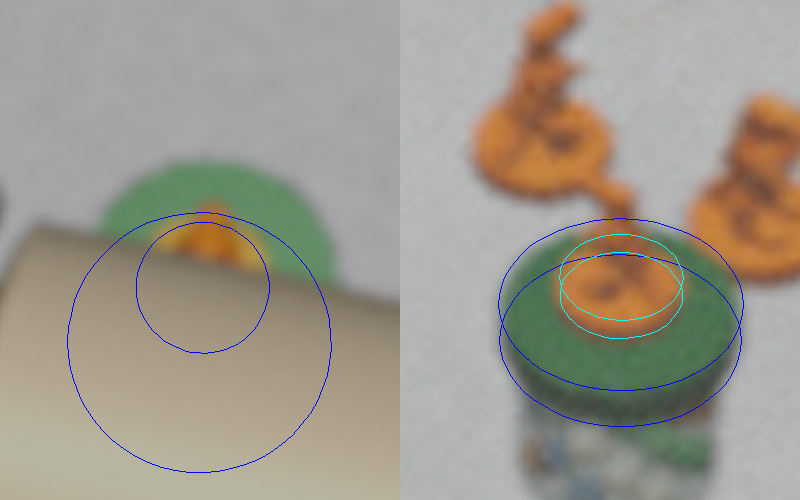

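The dino stands upright and near the middle in the side view; the arm blocks the top view. I swing the arm clear to the right.

```bash
python3 -m crank '[-20,-35,4,0,0,0, -40,-70,8,0,0,0, -40,-110,12,0,0,0, -40,-150,16,0,0,0, -40,-190,20,0,0,0, -40,-230,24,0,0,0, -40,-270,28,0,0,0, -40,-310,32,0,0,0, -40,-350,36,0,0,0, -40,-380,40,0,0,0]'
sed -i "s/L,e1=fit(bnd(grn|org),.094,.048,\[.568,.09\])/b=bnd(grn|org);L,e1=fit(b,.094,.048,[.568,.09]);w=back(b,d,.094)[:,:2];q=least_squares(lambda c:np.hypot(*(w-c[:2]).T)-c[2],[.568,.09,.048],loss='cauchy',f_scale=.001);print('freeR lid',q.x.round(4));L=q.x[:2]/" meas.py
python3 - <<'E'
from meas import *
from rig import models
measure('top','pics/l.png')
d=cams.get_image('side')
for n in('top','side'):
    T=np.array(cams.get_image(n)['world_from_camera'])
    for q in('dino','lid_top','car','padlock','digger','flask','case','mug','lunchbox'):
        print(n,q,[(round(r['p'],2),(T@np.r_[r['location'],1])[:3].round(3).tolist()) for r in models.landmark_of(n,q)[:3 if q in('dino','lid_top') else 1]])
E
```

```text
time_s: 13.72
position: [0.5006, -0.3985, 0.2068]
tool_rot: [[0.009, 0.729, 0.684], [0.001, 0.684, -0.729], [-1.0, 0.007, 0.005]]
ft_force: [-1.3, -0.3, 0.7]
grip_width: 0.0002
freeR lid [0.5667 0.0882 0.0464]
top lid [0.5667 0.0882] 0.0011 dino [0.5683 0.0906] 0.0013 off [1.6 2.4] npx 194 529
top dino [(0.92, [0.667, -0.067, -0.002]), (0.66, [0.561, -0.059, -0.001]), (0.56, [0.564, 0.086, 0.094])]
top lid_top [(0.83, [0.433, -0.009, 0.093]), (0.81, [0.566, 0.09, 0.096])]
top car [(0.66, [0.6, 0.191, 0.002])]
top padlock [(0.41, [0.47, 0.121, 0.002])]
top digger [(0.62, [0.44, 0.35, -0.004])]
top flask [(0.98, [0.666, 0.335, 0.0])]
top case [(0.72, [0.473, -0.325, 0.002])]
top mug [(0.57, [0.686, -0.342, 0.001])]
top lunchbox [(0.63, [0.787, 0.08, 0.001])]
side dino [(0.78, [0.557, -0.056, -0.002]), (0.72, [0.568, 0.088, 0.093]), (0.65, [0.667, -0.066, 0.002])]
side lid_top [(0.8, [0.431, -0.006, 0.098]), (0.65, [0.568, 0.09, 0.097])]
side car [(0.67, [0.605, 0.189, 0.001])]
side padlock [(0.58, [0.467, 0.12, -0.001])]
side digger [(0.92, [0.446, 0.351, -0.002])]
side flask [(0.93, [0.666, 0.33, -0.002])]
side case [(0.79, [0.477, -0.324, 0.004])]
side mug [(0.57, [0.686, -0.341, 0.002])]
side lunchbox [(0.78, [0.783, 0.075, -0.0])]
```

View pics/l.png

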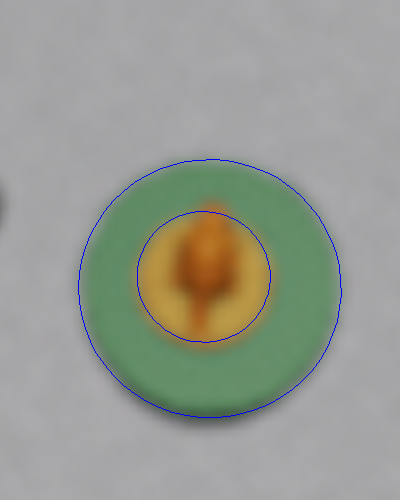

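The top view shows the dino on the lid (base centre at 204,278, lid centre at 211,287), about 3 mm off the middle after height parallax. The other things stand where they were, so I hand in.

```bash
python3 -c "
from rig import env
print(env.observe()['time_s'],env.close_job())"
```

```text
the job is handed in; nothing more can be done
14.8167 None
```

I nudged the dinosaur about 25 mm to the middle of the green lid with the shut fingertips pushing slowly on its base. It stayed upright throughout, and I swung the arm clear before handing in at 14.8 s. No verdict was reported.

**Last checks**
- **Dinosaur:** the top-camera fit puts it about 3 mm from the lid's middle, at (+1.6, +2.4) mm; the limit is 7 mm. It stood upright in both views.
- **Jar and other things:** the jar, car, padlock, digger, flask, case, mug and lunchbox read within about 5 mm of their first positions. I did not measure the bin rim again, but the arm never went near it.
- **Force:** the wrist readings I took between pushes stayed at about 2 N.

**What failed or disagreed**
- **Fingertip height:** the cameras showed the tip about 41 mm above the reported tool position. My first push therefore passed well above the base and touched nothing. After that I set the height from the camera.
- **Dinosaur position:** the networks put it 2 to 4 mm to the other side in y from my fit. Both are within the 7 mm limit.
- **Fits:** my first automatic lid fits and the side-view fit were poor. I used overlays checked by eye, and a corrected top-view fit at the end.

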